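# Run-down check of an instrument turntable with a mark reader

## Task

Check how the instrument turntable runs down: push it round by its black post so that it coasts freely at about one turn every 6 to 10 s (either way round, never faster than one turn in 4 s), and while it coasts hold the yellow mark reader upright with its nose right over the orange mark, 5 to 40 mm above it without touching, travelling round with the mark for at least 6 seconds on end, before it has slowed to one turn in 15 s. Then stand the reader gently back upright in its grey dock and let go; the turntable may still be turning. Leave everything else on the table where it is.

Things in the scene. Friction and masses are not known exactly. Their poses are not given: they have to be found in the camera images.
- turntable: The whole instrument turntable. Fixed stand, 48 mm high and 200 mm across at its foot; origin at the centre of the underside, on the table top, z up. On it runs a round aluminium plate, 280 mm across and 12 mm thick, top face 62 mm above the table. On the plate's middle a green tribrach (instrument base), 100 mm across, rises 50 mm above the plate's top face. The stand does not move.
- plate (a joint): Angle of the plate about its vertical axis, rad, growing counter-clockwise seen from above; it turns without limit on a free bearing and may start anywhere. Nominal: plate with tribrach and post 1.8 kg (may differ by some 40 %), moment of inertia about 0.0145 kg m2, bearing drag 0.0004 N m per rad/s plus 0.00012 N m, so it coasts down with a time constant of roughly 30 s.
- hub (a point): Point on the plate's axis at the height of its top face (62 mm above the table).
- mark (a point): Centre of the flat round orange mark, 44 mm across, on the plate's top face, 110 mm from the axis. Turns with the plate.
- post (a point): Top centre of the black upright push post, 30 mm across, standing 45 mm above the plate's top face, 110 mm from the axis, a quarter turn counter-clockwise (seen from above) ahead of the mark. Turns with the plate.
- reader: The loose mark reader: an upright round hand tool, 180 g, 110 mm tall. Its lowest 30 mm is a dark steel nose sleeve 40 mm across with a flat end, above it a yellow grip 34 mm across with a red dot on top. Origin at the centre of the flat nose end (underside), z up along the tool. Starts standing in the dock.
- nose (a point): Centre of the flat nose end of the reader (same point as its origin).
- dock: Fixed round grey dock cup for the reader, 80 mm across and 22 mm high, inside about 60 mm across, floor 8 mm above the table; origin at the centre of its underside on the table. A small black plug box sits low beside it.
- mug_a: White mug, 80 mm across, 95 mm high, bystander; origin under its centre.
- mug_b: Blue mug, 80 mm across, 95 mm high, bystander; origin under its centre.
- wipes: White and orange tub of wipes, 90 mm across, 100 mm high, bystander; origin under its centre.
- tape: Roll of clear tape lying flat, 100 mm across, 25 mm high, bystander; origin under its centre.
- driver: Red screwdriver, 200 mm long, lying on the table, bystander; origin under the middle of its length.
- prism: Orange and black survey prism lying face up, 70 mm across, 44 mm high, bystander; origin under its centre.

How it is judged (in metres and radians):
On the way, in this order (a step that is already met when the one before it is completed fails the run):
1. the turntable coasts freely, faster than 0.45 rad/s, touched by neither robot nor reader ((velocity of joint plate above 0.45 rad/s or velocity of joint plate below -0.45 rad/s) and contact force between each of the arm, the fingers, reader and turntable below 0.2 N), for 0.2 s.
2. the reader's nose stays over the orange mark (within 22 mm of its centre, 5 to 40 mm above, upright within 0.2 rad) while the turntable coasts untouched at more than 0.38 rad/s, 6 s on end (horizontal distance between nose and mark below 0.022 m and z of nose in the frame of hub between 0.004 and 0.042 m and angle between reader's own z axis and vertical below 0.2 rad and (velocity of joint plate above 0.38 rad/s or velocity of joint plate below -0.38 rad/s) and contact force between each of the arm, the fingers, reader and turntable below 0.2 N), for 6 s.
At the end, for the whole second after the job is handed in: The reader stands upright (within 0.1 rad) and at rest on the floor of its dock, within 14 mm of its centre, released; the turntable is touched by nothing (horizontal distance between reader and dock below 0.014 m and z of reader in the frame of dock between 0.004 and 0.012 m and angle between reader's own z axis and vertical below 0.1 rad and linear speed of reader below 0.02 m/s and contact force between each of the arm, the fingers, reader and turntable below 0.2 N).
It fails at once if the turntable is flung round faster than 1.75 rad/s (velocity of joint plate above 1.75 rad/s or velocity of joint plate below -1.75 rad/s).
It fails at once if the reader is knocked hard against the turntable (over 12 N) (contact force between reader and turntable above 12 N).
It fails at once if the reader is slammed into the dock (over 45 N) (contact force between reader and dock above 45 N).
It fails at once if the reader is tipped over (angle between reader's own z axis and vertical above 0.7 rad).
It fails at once if a bystander is moved (distance of any of mug_a, mug_b, wipes, tape, driver, prism from where it was at the start of the episode above 0.03 m).
It also fails if it takes over 64 s, if anything falls off the work surface, if the arm or the gripper's body presses on something with over 40 N, if the wrist force passes 120 N, or if a joint passes its speed limit or range.

## Robot

A 7-joint arm with a two-finger parallel gripper is mounted at the origin on the work surface. World frame = base frame: x ahead of the robot, y to its left, z up, the work surface at z = 0. Lengths are in mm, angles in degrees, forces in N, time in s.
With the tool pointing down it reaches from about 350 to 900 mm from the base axis. Payload 7.2 kg.
Tool frame: the origin (TCP) lies on the centre line of the jaws, within the pads' length; the fingertips stand ctrl.tcp_to_tips ahead of it and the grasp point (between the pads) is the TCP (ctrl.tcp_to_tips is the distance from the TCP to the fingertips, in mm); z points along the fingers, y is the line along which they close (so a half turn about z gives the same grasp; the last joint's range is limited). The gripper opens to 85 mm and grips with 20 to 120 N. Pads are 22 mm wide; open, the fingers measure 114 mm over their backs; the gripper's body (76 mm by 85 mm) begins 54 mm behind the grasp point. The pads swing forward as they close: fully open they stand 13 mm farther back than shut.
Start: joints at [-76.1, 23.554, -0.728, 91.456, 0.321, 64.991, -4.71], TCP at [191.147, 595.055, 250.297] pointing down, gripper open.
Joint ranges: [-169.25, 169.25], [-16.82, 113.86], [-84.01, 82.57], [7.8, 145.47], [-59.2, 239.2], [7.22, 106.19], [-163.78, 163.78]. Speed limits (degrees/s): [136.94, 136.94, 172.46, 172.46, 180, 180, 180].

## Interface

Orientations are given as [roll, pitch, yaw] about the fixed x, y, z axes, in that order (R = Rz(yaw) Ry(pitch) Rx(roll)).
In Python, from station import ctrl gives the robot as it stands.
- The arm moves only by the shell command python3 -m pendant 'ROWS' [OPENING]. ROWS is JSON, a list of rows, each an object with "slide": the shift along the tool's x, y, z in units of 400 mm (1.0 is 400 mm), a list of three; "twist": the turn about the tool's z in units of 4 degrees (1.0 is 4 degrees). In form: [{"slide": [tx, ty, tz], "twist": twist}, ...]. A call has 1 to 8 rows; each row shifts and turns the commanded pose from where the row before left it, along the tool's axes as they then stand; what a row does not reach is not made up. A row lasts 1/8 s, in which the tool goes at most 62.5 mm and 10.7 degrees, less where a joint would pass 70% of its speed; a pose out of reach is approached as far as the arm can. A call with a number of a shift or a turn outside -1 to 1 is refused whole. A call with a gripper value outside its range is refused whole. OPENING is the opening, from -1 (shut) to 1 (fully open), set as the call begins (- or left out, the last holds). The fingers move at their own pace and stop on an object; the grip force is fixed at half the most. Time passes only in rows, so rows that do not move let the fingers close. It gives the time, the measured TCP pose, the force, the opening and the grip force at its end, in the units of the state.
- ctrl.get_obs(): the state, without advancing time (a new reading comes with each control period).
- ctrl.read_camera(name): name is "scene" or "top" or "wrist"; returns a dict with "color" (480x640x3 uint8, red, green, blue), "fx", "fy", "cx", "cy" (pixels), "k1" (the pictures are not rectified: a ray, as slopes to the right and down, at radius r is drawn at 1 + k1 r^2 times it, then the intrinsics apply), "rvec" (rotation vector, rad) and "tvec" (3), from world to camera coordinates, as OpenCV has them. Camera axes: x right, y down, z forward; pixel columns grow to the right and rows downward; lengths in mm; the calibration is good to about 2 mm. A picture is of the moment at which its call begins. There is no depth.
- ctrl.close_job(): hands the job in; it is judged then, once.
The state is a dict: "clock": time; "joint_pos": joint angles; "dq": joint speeds; "joint_torque": joint torques, N m; "ee_pos": TCP position; "orientation": TCP orientation; "ft_force": force on the tool from outside, world axes, zero at the start; "ft_torque": the same for the moment, N m; "width": finger opening in mm; "gripper_force": force on a finger pad.
Only numpy, scipy, OpenCV 4.12 (cv2) and the standard library are available. Lean on these libraries where they do the work, as an engineer would, in place of code of your own. Each camera call takes 0.05 s, during which the arm holds its last target. There are 200 camera calls.

## Working session

There is one attempt and no reset: what is moved stays moved. The work goes in short steps, Python scripts to look and compute and a shell command to move; the robot and the scene stay as the last step left them, time stands still between calls to the robot, and variables do not carry over. Pictures are saved under pics/ and viewed, at most 10 in all, crops included, and the job is handed in when it is done.

```bash
ls; mkdir -p pics
python3 - <<'E'
from station import ctrl
import cv2
o=ctrl.get_obs(); print(o, ctrl.tcp_to_tips)
for n in("top","scene"):
    c=ctrl.read_camera(n); cv2.imwrite(f"pics/{n}0.png",c["color"][...,::-1]); print(n,{k:v for k,v in c.items() if k!="color"})
E
```

```text
pics
{'clock': 0.0, 'joint_pos': array([-76.09939408,  23.60246628,  -0.72993691,  91.50450701,
         0.3213484 ,  64.9910149 ,  -4.70886134]), 'dq': array([ 0.04520414,  0.04114395, -0.00623824, -0.15497208,  0.05054273,
        0.01616053,  0.05865279]), 'joint_torque': array([-5.44679697e-04, -6.00610185e+01,  6.81860559e-01, -2.99407214e+01,
        1.37920567e-02,  1.07774642e-02,  6.71065081e-06]), 'ee_pos': array([191.02443385, 594.59280772, 249.42300013]), 'orientation': array([-1.79904287e+02,  6.61906618e-03,  1.62195761e+02]), 'ft_force': array([0.00822296, 1.05874027, 0.21703367]), 'ft_torque': array([-0.05461102, -0.03253505,  0.01949124]), 'gripper_force': 0.0, 'width': 85.19487974972553} 19.0
top {'fx': 490.3096560882124, 'fy': 490.3096560882124, 'cx': 316.3883642177796, 'cy': 237.987277155718, 'k1': -0.002645591712713386, 'rvec': array([ 2.15139548, -2.16043224,  0.17651653]), 'tvec': array([  -7.98129436,  606.24858096, 1263.55974273])}
scene {'fx': 454.19550273615164, 'fy': 454.19550273615164, 'cx': 320.766516385911, 'cy': 239.79437233058502, 'k1': -0.013537649670043941, 'rvec': array([ 2.29099123,  0.76694233, -0.2836513 ]), 'tvec': array([-512.66455029, -188.08214861, 1458.72747985])}
```

View pics/top0.png

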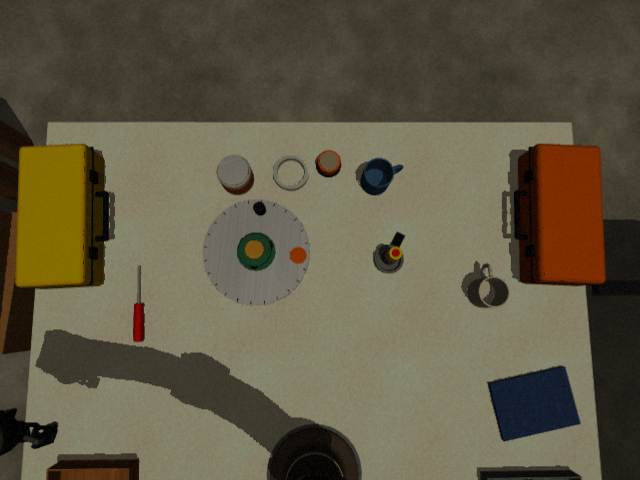

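View pics/scene0.png

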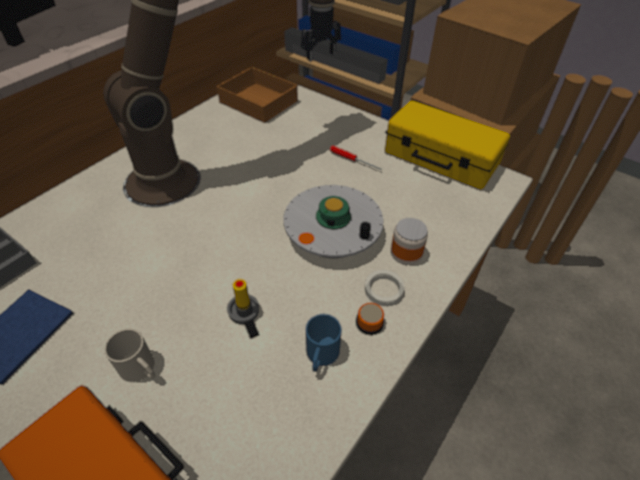

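The top view shows the hub near (257,252), the mark at (298,255), the post at (260,208), the reader's red dot at (396,253) and the dock around (389,258). The wipes are at (235,172), and the scene view agrees. World x runs up the top picture and y runs left.

```bash
cat > h.py <<'E'
import numpy as np, cv2
from station import ctrl
def ray(c,u,v):
    K=np.array([[c["fx"],0,c["cx"]],[0,c["fy"],c["cy"]],[0,0,1.]])
    p=cv2.undistortPoints(np.array([[[u,v]]],float),K,np.array([c["k1"],0,0,0]))[0,0]
    R=cv2.Rodrigues(c["rvec"])[0]; return -R.T@c["tvec"], R.T@np.array([p[0],p[1],1])
def onz(c,u,v,z):
    o,d=ray(c,u,v); return (o+d*(z-o[2])/d[2])[:2]
def blobs(c,lo,hi,box=None,amin=15):
    h=cv2.cvtColor(c["color"],cv2.COLOR_RGB2HSV); m=cv2.inRange(h,lo,hi)
    if box:
        k=np.zeros_like(m); x0,y0,x1,y1=box; k[y0:y1,x0:x1]=1; m*=k
    n,_,s,ce=cv2.connectedComponentsWithStats(m)
    return sorted([(int(s[i,4]),*ce[i]) for i in range(1,n) if s[i,4]>=amin],reverse=True)
ORG=((5,150,90),(14,255,255));
E
python3 - <<'E'
from h import *
c=ctrl.read_camera("top")
def show(n,b,z): print(n,[(a,round(u,1),round(v,1),onz(c,u,v,z).round(1)) for a,u,v in b[:3]])
show("mark",blobs(c,*ORG,(200,195,315,310)),62)
show("green",blobs(c,(40,80,30),(90,255,255),(200,195,315,310)),112)
show("post",blobs(c,(0,0,0),(180,255,45),(200,195,315,245)),107)
show("yel",blobs(c,(20,120,80),(35,255,255),(370,230,420,280)),112)
show("red",blobs(c,(0,150,90),(6,255,255),(370,230,420,280),4)+blobs(c,(174,150,90),(180,255,255),(370,230,420,280),4),118)
g=cv2.cvtColor(c["color"],cv2.COLOR_RGB2HSV)
m=cv2.inRange(g,(0,0,75),(180,60,175)); k=np.zeros_like(m); k[195:312,198:316]=1; m*=k
cs=max(cv2.findContours(m,cv2.RETR_EXTERNAL,cv2.CHAIN_APPROX_NONE)[0],key=cv2.contourArea)
e=cv2.fitEllipse(cv2.convexHull(cs)); print("plate",e,onz(c,*e[0],62))
big=np.hstack([cv2.resize(c["color"][190:315,190:320],None,fx=3,fy=3),cv2.resize(c["color"][205:330,330:460],None,fx=3,fy=3)])
cv2.imwrite("pics/crop.png",big[...,::-1])
s=ctrl.read_camera("scene")
b=blobs(s,*ORG,(280,180,390,265)); print("mark scene",onz(s,*b[0][1:],62),b[:2])
# red dot triangulation
b=blobs(s,(0,150,90),(6,255,255),(220,270,260,330),4); print(b[:2], onz(s,*b[0][1:],118) if b else 0)
E
```

```text
mark [(219, np.float64(297.7), np.float64(254.9), array([559.1,  38.9]))]
green [(772, np.float64(255.9), np.float64(251.7), array([562.1, 142.8]))]
post [(131, np.float64(259.2), np.float64(208.1), array([674.6, 136.4])), (53, np.float64(261.0), np.float64(237.0), array([599.9, 130.9]))]
yel [(89, np.float64(395.1), np.float64(252.6), array([ 558.5, -207.5]))]
red [(35, np.float64(395.1), np.float64(252.6), array([ 557.8, -206.5]))]
plate ((256.2510681152344, 252.75106811523438), (163.9052734375, 164.9031524658203), 67.5) [565.0526519  147.11321064]
mark scene [558.40892356  41.58095996] [(125, np.float64(305.936), np.float64(237.872))]
[(13, np.float64(238.84615384615384), np.float64(283.38461538461536))] [ 556.6806447  -204.18565891]
```

View pics/crop.png

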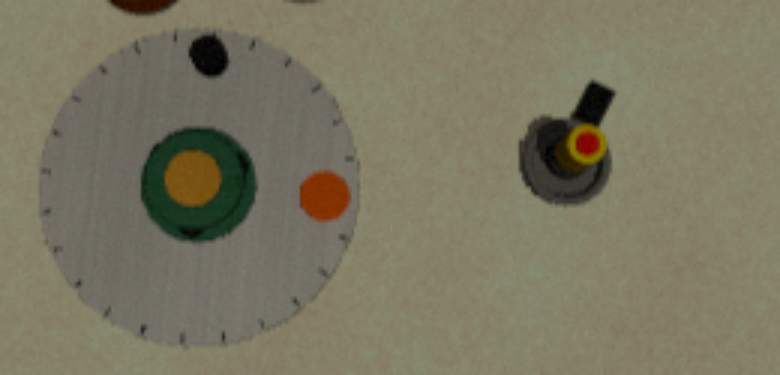

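The crop confirms that the plate is centred at about (257,252), with the post and mark as expected and the reader standing in the dock. I'll square the tool, shut the fingers and move behind the post.

```bash
python3 -m pendant '[{"slide":[-0.1,-0.085,0],"twist":-0.9},{"slide":[-0.1,-0.085,0],"twist":-0.9},{"slide":[-0.1,-0.085,0],"twist":-0.9},{"slide":[-0.1,-0.085,0],"twist":-0.9},{"slide":[-0.1,-0.085,0],"twist":-0.9},{"slide":[-0.1,-0.085,0],"twist":0},{"slide":[-0.1,-0.085,0],"twist":0},{"slide":[-0.1,-0.085,0],"twist":0}]' -1
```

```text
clock: 1.2
ee_pos: [477.2, 289.2, 250.4]
orientation: [180.0, 0.0, -179.8]
ft_force: [0.7, 0.9, 0.1]
width: 0.0
gripper_force: 0.0
```

```bash
python3 -m pendant '[{"slide":[-0.12,-0.064,0],"twist":0},{"slide":[-0.12,-0.064,0],"twist":0},{"slide":[-0.12,-0.064,0],"twist":0},{"slide":[-0.12,-0.062,0],"twist":0},{"slide":[0,0,0.12],"twist":0},{"slide":[0,0,0.12],"twist":0},{"slide":[0,0,0.1],"twist":0},{"slide":[0,0,0.04],"twist":0}]' -1
python3 - <<'E'
from h import *
c=ctrl.read_camera("wrist");t=ctrl.read_camera("top")
print(ctrl.get_obs()["ee_pos"],{k:v for k,v in c.items() if k in("fx","tvec")})
a=cv2.resize(t["color"][150:310,180:340],(480,480)); b=cv2.resize(c["color"],None,fx=.5,fy=.5); b=cv2.copyMakeBorder(b,0,240,0,0,0)
cv2.imwrite("pics/w1.png",np.hstack([a,b])[...,::-1])
E
```

```text
clock: 2.2
ee_pos: [666.9, 189.0, 95.3]
orientation: [-179.9, -0.2, -179.8]
ft_force: [0.5, 0.1, 1.0]
width: 0.1
gripper_force: 0.0
[667.59456096 189.16526204  96.65193597] {'fx': 346.223344153703, 'tvec': array([-187.03691166, -629.44531865,   34.46448713])}
```

View pics/w1.png

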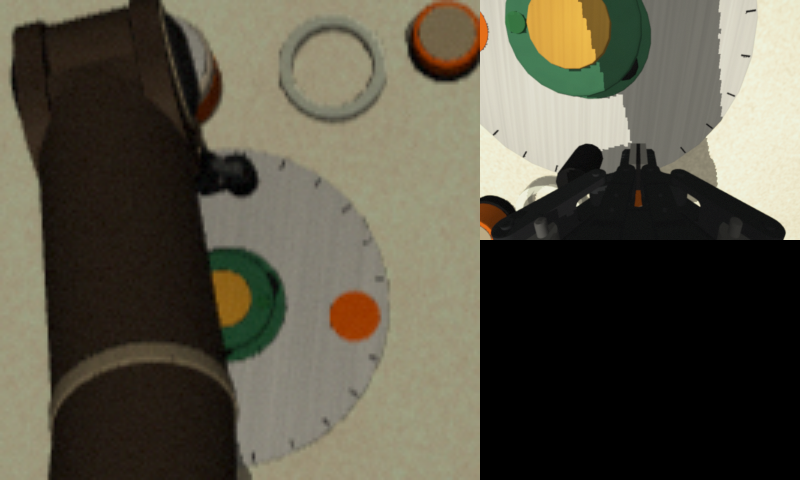

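```bash
python3 -m pendant '[{"slide":[-0.005,-0.015,0],"twist":0},{"slide":[-0.004,-0.013,0],"twist":0},{"slide":[-0.002,-0.008,0],"twist":0},{"slide":[-0.002,-0.011,0],"twist":0},{"slide":[-0.002,-0.016,0],"twist":0},{"slide":[0,-0.022,0],"twist":0},{"slide":[0.002,-0.027,0],"twist":0},{"slide":[0.006,-0.031,0],"twist":0}]' -1
python3 -m pendant '[{"slide":[0.008,-0.012,0],"twist":0},{"slide":[0,0,-0.05],"twist":0},{"slide":[0,0,-0.12],"twist":0},{"slide":[0,0,-0.12],"twist":0},{"slide":[0,-0.12,-0.03],"twist":0}]' 1
python3 - <<'E'
from h import *
for i in range(2):
    t=ctrl.read_camera("top"); o=ctrl.get_obs()
    b=blobs(t,*ORG,(200,195,315,310)); print(o["clock"],o["ee_pos"],[(x[0],onz(t,*x[1:],62)) for x in b[:2]])
cv2.imwrite("pics/t2.png",t["color"][...,::-1])
E
```

```text
clock: 3.3
ee_pos: [671.3, 131.2, 98.2]
orientation: [-180.0, -0.0, -179.8]
ft_force: [0.4, -1.0, -0.2]
width: -0.4
gripper_force: 0.0
clock: 3.92
ee_pos: [670.2, 85.1, 231.9]
orientation: [179.7, 0.4, -179.3]
ft_force: [0.6, -0.9, -0.5]
width: 85.4
gripper_force: 0.0
3.975 [670.49818941  72.21825455 232.47611155] []
4.025 [670.17066106  72.87724496 230.97153497] []
```

```bash
cat >> h.py <<'E'
HUB=np.array([565.,148.])
def mark(n):
    c=ctrl.read_camera(n); best=[]
    for x in blobs(c,(3,150,60),(15,255,255)):
        p=onz(c,*x[1:],62); r=np.hypot(*(p-HUB))
        if 95<r<125: best.append((round(ctrl.get_obs()["clock"]-.05,3),x[0],p.round(1),round(float(np.arctan2(*(p-HUB)[::-1])),3),round(r,1)))
    return best,c
E
python3 - <<'E'
from h import *
for n in("scene","top","scene"):
    b,c=mark(n); print(n,b)
cv2.imwrite("pics/t3.png",c["color"][...,::-1])
E
```

```text
scene [(4.025, 96, array([458.4, 146.5]), -3.128, np.float64(106.6))]
top []
scene [(4.125, 89, array([459.6, 163.2]), 2.998, np.float64(106.4))]
```

View pics/t3.png

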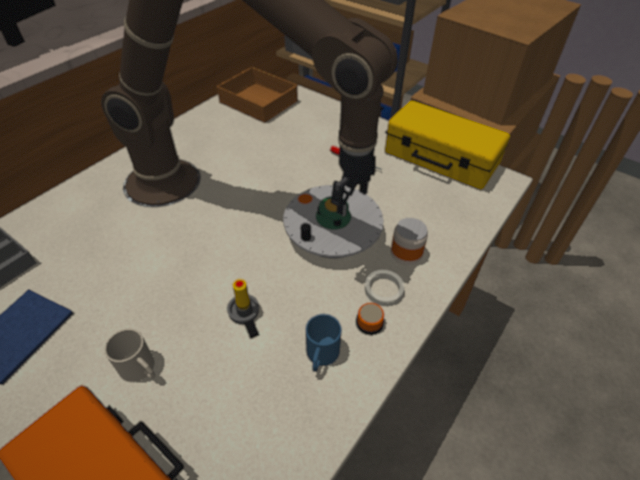

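The scene view at t=4.1 shows the mark at (305,198) and the post at (306,232), and the arm is clear of the plate. It's turning at roughly 1.3 rad/s clockwise. I'll get the reader next.

```bash
python3 -m pendant '[{"slide":[0.04,-0.1,0],"twist":0},{"slide":[0.04,-0.1,0],"twist":0},{"slide":[0.04,-0.1,0],"twist":0},{"slide":[0.04,-0.1,0],"twist":0},{"slide":[0.04,-0.1,0],"twist":0},{"slide":[0.04,-0.1,0],"twist":0},{"slide":[0.04,-0.095,0],"twist":0},{"slide":[0,0,0],"twist":0}]' 1
python3 - <<'E'
from h import *
for i in range(2):
  for n in("scene","top"):
    b,c=mark(n); print(n,b)
c=ctrl.read_camera("wrist"); cv2.imwrite("pics/w4.png",c["color"][...,::-1])
b=blobs(c,(0,150,90),(6,255,255),None,10)+blobs(c,(174,150,90),(180,255,255),None,10)
print([(x[0],onz(c,*x[1:],118)) for x in b[:4]],ctrl.get_obs()["ee_pos"])
E
```

```text
clock: 5.18
ee_pos: [556.1, -201.7, 226.5]
orientation: [-179.9, -0.0, 180.0]
ft_force: [0.2, 0.1, -0.9]
width: 85.4
gripper_force: 0.0
scene [(5.175, 92, array([577.3, 260.8]), 1.462, np.float64(113.4))]
top [(5.225, 216, array([585.9, 257.3]), 1.382, np.float64(111.2))]
scene [(5.275, 95, array([593.5, 258.6]), 1.318, np.float64(114.3))]
top [(5.325, 217, array([601.3, 253.5]), 1.24, np.float64(111.5))]
[(539, array([ 557.39983528, -206.26421576]))] [ 558.16991101 -196.92507328  226.12008335]
```

View pics/w4.png

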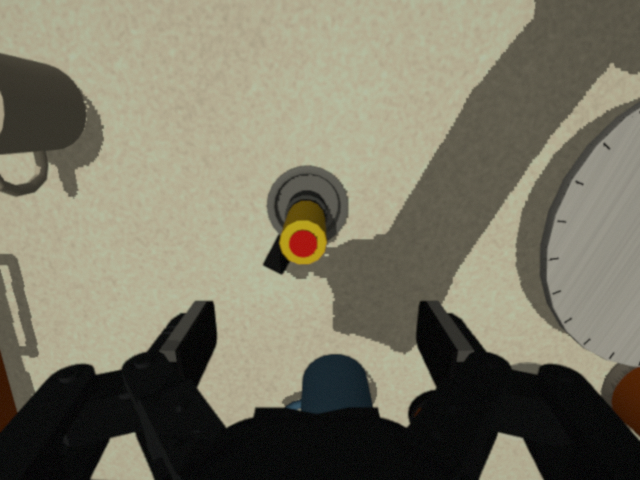

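The wrist view shows the reader upright at (303,243), with the dock ring around (308,203). The plate runs at about 1.4 rad/s. I'll wait for it to slow while grasping the reader.

```bash
python3 -m pendant '[{"slide":[0,-0.02,0.1],"twist":0},{"slide":[0,0,0.1],"twist":0},{"slide":[0,0,0.06],"twist":0},{"slide":[0,0,0],"twist":0}]' 1
python3 - <<'E'
from h import *
P=[]
for i in range(3): ctrl.read_camera("wrist"); P.append(ctrl.get_obs()["ee_pos"])
print(np.array(P))
E
```

```text
clock: 5.92
ee_pos: [556.7, -205.2, 120.4]
orientation: [179.9, -0.2, -179.7]
ft_force: [0.2, -0.1, 0.7]
width: 85.3
gripper_force: 0.0
[[ 557.56820911 -205.84949844  121.90718461]
 [ 558.16808972 -206.36372027  122.90371754]
 [ 558.43415633 -206.61671218  123.47249411]]
```

```bash
python3 -m pendant '[{"slide":[0,0,0.05],"twist":0},{"slide":[0,0,0.03],"twist":0},{"slide":[0,0,0],"twist":0}]' 1;  python3 -m pendant '[{"slide":[0,0,0],"twist":0},{"slide":[0,0,0],"twist":0},{"slide":[0,0,0],"twist":0},{"slide":[0,0,0],"twist":0},{"slide":[0,0,0],"twist":0},{"slide":[0,0,0],"twist":0}]' -1
python3 - <<'E'
from h import *
P=[]
for i in range(3): ctrl.read_camera("wrist"); P.append(ctrl.get_obs()["ee_pos"])
print(np.array(P),mark("top")[0],mark("top")[0])
E
```

```text
clock: 6.45
ee_pos: [557.3, -206.8, 90.2]
orientation: [180.0, -0.0, -179.8]
ft_force: [-0.7, -0.6, 0.6]
width: 85.6
gripper_force: 0.0
clock: 7.2
ee_pos: [557.8, -206.9, 90.9]
orientation: [-180.0, 0.1, -179.8]
ft_force: [-1.4, 2.1, 4.9]
width: 33.0
gripper_force: 59.1
[[ 557.7822571  -206.95016986   90.88047065]
 [ 557.74270306 -206.97559511   90.87994734]
 [ 557.74260582 -206.96426434   90.85949626]] [(7.35, 215, array([568.6,  38.2]), -1.538, np.float64(109.8))] [(7.4, 218, array([561.2,  38.7]), -1.606, np.float64(109.4))]
```

The reader is held with its nose 83 mm below the TCP. I'll lift it and hover high above the mark's circle, then measure the motion.

```bash
python3 -m pendant '[{"slide":[0,0,-0.06],"twist":0},{"slide":[0,0,-0.12],"twist":0},{"slide":[0,0,-0.12],"twist":0},{"slide":[0,0.08,-0.01],"twist":0},{"slide":[0,0.12,0],"twist":0},{"slide":[-0.01,0.12,0],"twist":0},{"slide":[-0.01,0.12,0],"twist":0},{"slide":[0,0.12,0],"twist":0}]' -1;  python3 -m pendant '[{"slide":[0,0.05,0],"twist":0},{"slide":[0,0,0],"twist":0}]' -1
python3 - <<'E'
from h import *
for i in range(4): print(mark("scene")[0],mark("top")[0])
o=ctrl.get_obs(); print(o["clock"],o["ee_pos"],o["joint_pos"])
E
```

```text
clock: 8.45
ee_pos: [564.4, 18.5, 213.9]
orientation: [-180.0, -0.0, -179.8]
ft_force: [0.6, -0.4, -2.2]
width: 32.5
gripper_force: 59.8
clock: 8.7
ee_pos: [564.2, 39.0, 213.8]
orientation: [180.0, -0.1, -179.6]
ft_force: [1.1, 0.0, -2.6]
width: 32.7
gripper_force: 59.8
[] [(8.75, 223, array([464.1, 182. ]), 2.816, np.float64(106.5))]
[(8.8, 26, array([475.9, 199.1]), 2.621, np.float64(102.7))] [(8.85, 225, array([469.7, 195.5]), 2.679, np.float64(106.5))]
[(8.9, 62, array([476.4, 208.1]), 2.545, np.float64(107.1))] [(8.95, 225, array([476.6, 208.2]), 2.544, np.float64(107.0))]
[(9.0, 92, array([479.5, 216.6]), 2.465, np.float64(109.7))] [(9.05, 224, array([485.2, 219.4]), 2.412, np.float64(107.1))]
9.1 [564.59859916  36.06664626 214.29831555] [-16.65268536  19.73487568  10.33860482 102.9049188   -4.10079676
  57.72374134  85.39048714]
```

```bash
python3 -m pendant '[{"slide":[0,0,0],"twist":0},{"slide":[0,0,0],"twist":0},{"slide":[0,0,0],"twist":0},{"slide":[0,0,0],"twist":0},{"slide":[0,0,0],"twist":0},{"slide":[0,0,0],"twist":0},{"slide":[0,0,0],"twist":0},{"slide":[0,0,0],"twist":0}]' -1
cat > fit.py <<'E'
from h import *
import json
from scipy.optimize import least_squares
D=[[5.225,585.9,257.3],[5.325,601.3,253.5],[7.35,568.6,38.2],[7.4,561.2,38.7],[8.75,464.1,182],[8.85,469.7,195.5],[8.95,476.6,208.2],[9.05,485.2,219.4]]
try: D+=json.load(open("d.json"))
except OSError: pass
def add(n,k=3):
    E=D[8:]
    for i in range(k):
        b,c=mark(n); print(b)
        if b and b[0][1]>80*(1+(n=="top")): E.append([b[0][0],*map(float,b[0][2])])
    json.dump(E,open("d.json","w")); D[8:]=E
def th(q,t,T=5.):
    hx,hy,t0,w0,k=q; return t0-((w0+.3)*(1-np.exp(-k*(t-T)))/k-.3*(t-T))
def fit():
    A=np.array(D)
    f=lambda q: np.r_[(A[:,1]-q[0]-110*np.cos(th(q,A[:,0]))),(A[:,2]-q[1]-110*np.sin(th(q,A[:,0]))),(q[4]-.034)/.005]
    s=least_squares(f,[563,148,1.7,1.42,.034],loss="soft_l1"); q=s.x
    print("q",q.round(4),"rms",np.sqrt(np.mean(s.fun**2)).round(2)); return q
def P(q,t): a=th(q,t); return np.array([q[0]+110*np.cos(a),q[1]+110*np.sin(a)])
def w(q,t): return (q[3]+.3)*np.exp(-q[4]*(t-5))-.3
E
python3 - <<'E'
from fit import *
add("top",3); q=fit(); o=ctrl.get_obs(); t=o["clock"]; print(t,o["ee_pos"],w(q,t),th(q,t))
ts=t+np.arange(0,24)*.125
for x in ts: print(round(x,3),P(q,x).round(1))
E
```

```text
clock: 10.1
ee_pos: [564.6, 37.1, 214.3]
orientation: [180.0, -0.0, -179.8]
ft_force: [-0.3, 0.3, -2.2]
width: 32.8
gripper_force: 59.8
[(10.1, 218, array([620., 246.]), 1.059, np.float64(112.4))]
[(10.15, 215, array([626.3, 242.3]), 0.994, np.float64(112.5))]
[(10.2, 212, array([632.1, 238.9]), 0.934, np.float64(113.0))]
q [5.691579e+02 1.483729e+02 1.747000e+00 1.461300e+00 2.330000e-02] rms 0.47
10.25 [564.56458381  37.03078204 214.28386849] 1.2588185277956503 -5.3823773436827755
10.25 [637.5 234.6]
10.375 [650.1 222.8]
10.5 [660.7 209.3]
10.625 [669.1 194.4]
10.75 [675.  178.3]
10.875 [678.4 161.7]
11.0 [679.1 144.7]
11.125 [677.2 127.9]
11.25 [672.9 111.7]
11.375 [666.1  96.4]
11.5 [657.1  82.3]
11.625 [646.1  69.8]
11.75 [633.4  59.1]
11.875 [619.3  50.5]
12.0 [604.1  44.1]
12.125 [588.2  40. ]
12.25 [571.9  38.4]
12.375 [555.7  39.2]
12.5 [539.8  42.4]
12.625 [524.5  47.8]
12.75 [510.3  55.4]
12.875 [497.4  65. ]
13.0 [486.1  76.3]
13.125 [476.5  89. ]
```

```bash
python3 -m pendant '[{"slide":[0,0,0],"twist":0},{"slide":[0,0,0],"twist":0},{"slide":[0,0,0],"twist":0},{"slide":[0,0,0],"twist":0},{"slide":[0,0,0],"twist":0},{"slide":[0,0,0],"twist":0},{"slide":[0,0,0],"twist":0},{"slide":[0,0,0],"twist":0}]' -1 >/dev/null;  python3 -m pendant '[{"slide":[0,0,0],"twist":0},{"slide":[0,0,0],"twist":0},{"slide":[0,0,0],"twist":0},{"slide":[0,0,0],"twist":0},{"slide":[0,0,0],"twist":0},{"slide":[0,0,0],"twist":0},{"slide":[0,0,0],"twist":0},{"slide":[0,0,0],"twist":0}]' -1 >/dev/null; python3 -m pendant '[{"slide":[0,0,0],"twist":0},{"slide":[0,0,0],"twist":0},{"slide":[0,0,0],"twist":0},{"slide":[0,0,0],"twist":0},{"slide":[0,0,0],"twist":0},{"slide":[0,0,0],"twist":0},{"slide":[0,0,0],"twist":0},{"slide":[0,0,0],"twist":0}]' -1
python3 - <<'E'
from fit import *
add("top",2); q=fit(); o=ctrl.get_obs(); t=o["clock"]; print(t,o["ee_pos"],w(q,t),P(q,t))
E
python3 -m pendant '[{"slide":[0,0,0],"twist":0},{"slide":[0,0,0],"twist":0},{"slide":[0,0,0],"twist":0},{"slide":[0,0,0],"twist":0},{"slide":[0,0,0],"twist":0},{"slide":[0,0,0],"twist":0},{"slide":[0,0,0],"twist":0},{"slide":[0,0,0],"twist":0}]' -1;python3 -m pendant '[{"slide":[0,0,0],"twist":0},{"slide":[0,0,0],"twist":0},{"slide":[0,0,0],"twist":0},{"slide":[0,0,0],"twist":0},{"slide":[0,0,0],"twist":0},{"slide":[0,0,0],"twist":0},{"slide":[0,0,0],"twist":0},{"slide":[0,0,0],"twist":0}]' -1;python3 - <<'E'
from fit import *
add("top",2); q=fit(); o=ctrl.get_obs(); t=o["clock"]; print(t,o["ee_pos"],w(q,t),P(q,t))
for x in np.arange(17.2,18.6,.1): print(round(x,3),P(q,x).round(1),w(q,x))
E
```

```text
clock: 13.25
ee_pos: [564.6, 37.1, 214.3]
orientation: [180.0, 0.0, -179.8]
ft_force: [-0.5, -0.6, -2.4]
width: 32.9
gripper_force: 59.8
[(13.25, 38, array([468.1, 121.2]), -2.872, np.float64(100.5))]
[(13.3, 73, array([465.4, 123.7]), -2.902, np.float64(102.5))]
q [5.691579e+02 1.483729e+02 1.747000e+00 1.461300e+00 2.330000e-02] rms 0.47
13.35 [564.581921    37.07158462 214.28815158] 1.1503828045262576 [464.40652171 114.79993454]
clock: 14.35
ee_pos: [564.6, 37.1, 214.3]
orientation: [180.0, -0.0, -179.8]
ft_force: [0.3, -0.9, -1.3]
width: 33.1
gripper_force: 59.8
clock: 15.35
ee_pos: [564.6, 37.0, 214.3]
orientation: [180.0, 0.0, -179.8]
ft_force: [0.5, 0.1, -2.1]
width: 32.9
gripper_force: 59.8
[(15.35, 217, array([610.8, 250.3]), 1.15, np.float64(112.0))]
[(15.4, 215, array([616.2, 247.9]), 1.097, np.float64(112.3))]
q [5.690443e+02 1.484562e+02 1.744300e+00 1.457500e+00 2.240000e-02] rms 0.46
15.45 [564.59417377  37.04684622 214.30360398] 1.090279457435133 [621.54757189 245.11745955]
17.2 [646.7  70.5] 1.0367598823416024
17.3 [638.2  62.9] 1.033764616618997
17.4 [629.   56.2] 1.0307760623610813
17.5 [619.2  50.6] 1.0277942045295372
17.6 [608.9  45.9] 1.0248190281197436
17.7 [598.2  42.4] 1.0218505181606987
17.8 [587.3  40. ] 1.0188886597149474
17.9 [576.2  38.7] 1.0159334378785039
18.0 [565.   38.5] 1.0129848377807786
18.1 [553.9  39.5] 1.0100428445845013
18.2 [543.   41.6] 1.007107443485648
18.3 [532.4  44.7] 1.0041786197133657
18.4 [522.2  48.9] 1.001256358529899
18.5 [512.5  54.1] 0.9983406452305146
18.6 [503.4  60.2] 0.995431465143428
```

```bash
python3 -m pendant '[{"slide":[0,0,0],"twist":0},{"slide":[0,0,0],"twist":0},{"slide":[0,0,0],"twist":0},{"slide":[0,0,0],"twist":0},{"slide":[0,0,0],"twist":0},{"slide":[0,0,0],"twist":0},{"slide":[0,0,0],"twist":0},{"slide":[0,0,0],"twist":0}]' -1 >/dev/null;  python3 -m pendant '[{"slide":[0,0,0.03],"twist":0},{"slide":[0,0,0.03],"twist":0},{"slide":[0,0,0.03],"twist":0},{"slide":[0,0,0.03],"twist":0},{"slide":[0,0,0],"twist":0},{"slide":[0,0,0],"twist":0},{"slide":[0,0,0],"twist":0},{"slide":[0,0,0],"twist":0}]' -1; python3 -m pendant '[{"slide":[0,0,0],"twist":0},{"slide":[0,0,0],"twist":0},{"slide":[0,0,0],"twist":0},{"slide":[0,0,0],"twist":0}]' -1
cat > plan.py <<'E'
from fit import *
import sys
q=fit(); o=ctrl.get_obs(); t=o["clock"]; e=o["ee_pos"]; print(t,e.round(1),"mark",P(q,t).round(1),"w",w(q,t).round(3))
c=np.array(eval(sys.argv[1])) if sys.argv[1]!="-" else e[:2]-0
for i in range(int(sys.argv[2])):
    g=P(q,t+(i+1)*.125+.03)-c; s=np.round([-g[0]/400,g[1]/400],3); c=c+[-400*s[0],400*s[1]]
    print(s.tolist(),end=",\n"[i%8==7])
print("cmd end",c.round(1).tolist())
E
python3 plan.py '[564.6,37.05]' 56
```

```text
clock: 17.45
ee_pos: [564.8, 37.1, 166.7]
orientation: [180.0, 0.0, -179.8]
ft_force: [-0.7, -0.0, -1.3]
width: 32.7
gripper_force: 59.8
clock: 17.95
ee_pos: [564.6, 37.1, 166.3]
orientation: [180.0, 0.0, -179.8]
ft_force: [0.5, 0.0, -1.4]
width: 32.9
gripper_force: 59.8
q [5.690443e+02 1.484562e+02 1.744300e+00 1.457500e+00 2.240000e-02] rms 0.46
17.95 [564.6  37.1 166.3] mark [570.6  38.5] w 1.014
[0.028, 0.006],[0.034, 0.007],[0.033, 0.012],[0.03, 0.015],[0.029, 0.019],[0.026, 0.022],[0.023, 0.025],[0.02, 0.028]
[0.016, 0.029],[0.012, 0.032],[0.008, 0.032],[0.004, 0.033],[0.0, 0.033],[-0.003, 0.033],[-0.008, 0.032],[-0.011, 0.031]
[-0.015, 0.029],[-0.019, 0.028],[-0.021, 0.024],[-0.024, 0.022],[-0.026, 0.019],[-0.028, 0.015],[-0.03, 0.013],[-0.031, 0.008]
[-0.031, 0.005],[-0.032, 0.001],[-0.031, -0.002],[-0.031, -0.006],[-0.03, -0.009],[-0.029, -0.013],[-0.027, -0.016],[-0.024, -0.018]
[-0.023, -0.021],[-0.02, -0.024],[-0.017, -0.025],[-0.014, -0.027],[-0.011, -0.029],[-0.007, -0.029],[-0.005, -0.03],[-0.001, -0.03]
[0.002, -0.03],[0.005, -0.029],[0.009, -0.029],[0.011, -0.027],[0.015, -0.026],[0.017, -0.024],[0.019, -0.022],[0.021, -0.02]
[0.024, -0.017],[0.025, -0.015],[0.026, -0.012],[0.027, -0.009],[0.028, -0.007],[0.028, -0.003],[0.029, -0.0],[0.028, 0.002]
cmd end [553.4, 39.4]
```

```bash
python3 -m pendant '[{"slide":[0.028,0.006,0],"twist":0},{"slide":[0.034,0.007,0],"twist":0},{"slide":[0.033,0.012,0],"twist":0},{"slide":[0.03,0.015,0],"twist":0},{"slide":[0.029,0.019,0],"twist":0},{"slide":[0.026,0.022,0],"twist":0},{"slide":[0.023,0.025,0],"twist":0},{"slide":[0.02,0.028,0],"twist":0}]' -1
python3 - <<'E'
from fit import *
q=fit(); o=ctrl.get_obs(); print(o["clock"],o["ee_pos"],P(q,o["clock"]))
E
```

```text
clock: 18.95
ee_pos: [474.7, 91.2, 166.3]
orientation: [180.0, 0.0, -179.8]
ft_force: [0.5, -0.6, -2.2]
width: 32.7
gripper_force: 59.8
q [5.690443e+02 1.484562e+02 1.744300e+00 1.457500e+00 2.240000e-02] rms 0.46
18.95 [474.67861723  91.1758552  166.31301844] [477.3326007   87.71929138]
```

```bash
python3 -m pendant '[{"slide":[0.011,0.021,0],"twist":0},{"slide":[0.012,0.032,0],"twist":0},{"slide":[0.008,0.032,0],"twist":0},{"slide":[0.004,0.033,0],"twist":0},{"slide":[0,0.033,0],"twist":0},{"slide":[-0.003,0.033,0],"twist":0},{"slide":[-0.008,0.032,0],"twist":0},{"slide":[-0.011,0.031,0],"twist":0}]' -1
python3 - <<'E'
from fit import *
q=fit(); o=ctrl.get_obs(); print(o["clock"],o["ee_pos"],P(q,o["clock"]))
b,c=mark("scene"); print(b,P(q,b[0][0]) if b else 0)
c=ctrl.read_camera("wrist"); o=ctrl.get_obs(); print(o["clock"],P(q,o["clock"]-.05),[(x[0],onz(c,*x[1:],62)) for x in blobs(c,(3,150,60),(15,255,255),None,100)])
cv2.imwrite("pics/w5.png",c["color"][...,::-1])
E
```

```text
clock: 19.95
ee_pos: [470.0, 190.0, 166.3]
orientation: [180.0, 0.0, -179.8]
ft_force: [-0.7, -0.2, -1.4]
width: 32.7
gripper_force: 59.8
q [5.690443e+02 1.484562e+02 1.744300e+00 1.457500e+00 2.240000e-02] rms 0.46
19.95 [470.03396086 190.00160164 166.26789666] [467.13974662 189.8743811 ]
[(19.95, 61, array([469.1, 189.3]), 2.735, np.float64(104.4))] [467.13974662 189.8743811 ]
20.05 [469.23537524 194.69667931] [(875, array([457.14840138, 199.2993645 ])), (274, array([576.29978398, 192.49554812]))]
```

View pics/w5.png

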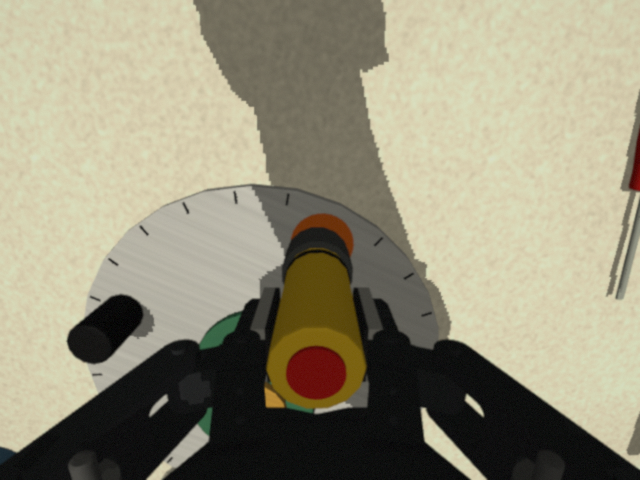

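The wrist view shows the orange mark at (325,235) directly under the nose at (318,260), so tracking holds. I'll keep going and avoid camera delays.

```bash
sed -i 's/\.125+\.03)/.125+.01)/' plan.py; python3 plan.py - 40
```

```text
q [5.690443e+02 1.484562e+02 1.744300e+00 1.457500e+00 2.240000e-02] rms 0.46
20.05 [470.2 190.9 166.3] mark [471.6 199.4] w 0.954
[-0.022, 0.051],[-0.02, 0.026],[-0.023, 0.023],[-0.025, 0.02],[-0.028, 0.017],[-0.029, 0.013],[-0.03, 0.01],[-0.032, 0.006]
[-0.031, 0.003],[-0.032, -0.001],[-0.031, -0.005],[-0.03, -0.008],[-0.03, -0.012],[-0.027, -0.014],[-0.026, -0.018],[-0.023, -0.02]
[-0.021, -0.023],[-0.018, -0.025],[-0.015, -0.026],[-0.012, -0.028],[-0.009, -0.029],[-0.006, -0.03],[-0.002, -0.03],[0.001, -0.03]
[0.004, -0.03],[0.008, -0.028],[0.01, -0.028],[0.013, -0.027],[0.016, -0.024],[0.019, -0.023],[0.02, -0.021],[0.023, -0.018]
[0.024, -0.016],[0.026, -0.013],[0.027, -0.01],[0.028, -0.007],[0.028, -0.005],[0.029, -0.001],[0.028, 0.001],[0.028, 0.005]
cmd end [546.2, 40.9]
```

```bash
python3 -m pendant '[{"slide":[-0.022,0.051,0],"twist":0},{"slide":[-0.02,0.026,0],"twist":0},{"slide":[-0.023,0.023,0],"twist":0},{"slide":[-0.025,0.02,0],"twist":0},{"slide":[-0.028,0.017,0],"twist":0},{"slide":[-0.029,0.013,0],"twist":0},{"slide":[-0.03,0.01,0],"twist":0},{"slide":[-0.032,0.006,0],"twist":0}]' -1; python3 plan.py - 8
```

```text
clock: 21.05
ee_pos: [553.9, 255.9, 166.3]
orientation: [-180.0, 0.0, -179.8]
ft_force: [0.9, 0.2, -2.4]
width: 32.6
gripper_force: 59.9
q [5.690443e+02 1.484562e+02 1.744300e+00 1.457500e+00 2.240000e-02] rms 0.46
21.05 [553.9 255.9 166.3] mark [552.7 257.2] w 0.926
[-0.031, 0.006],[-0.032, -0.001],[-0.031, -0.004],[-0.03, -0.009],[-0.029, -0.011],[-0.028, -0.015],[-0.025, -0.017],[-0.024, -0.021]
cmd end [645.9, 227.1]
```

```bash
python3 -m pendant '[{"slide":[-0.031,0.005,0],"twist":0},{"slide":[-0.032,-0.001,0],"twist":0},{"slide":[-0.031,-0.004,0],"twist":0},{"slide":[-0.03,-0.009,0],"twist":0},{"slide":[-0.029,-0.011,0],"twist":0},{"slide":[-0.028,-0.015,0],"twist":0},{"slide":[-0.025,-0.017,0],"twist":0},{"slide":[-0.024,-0.021,0],"twist":0}]' -1; python3 plan.py - 8
```

```text
clock: 22.05
ee_pos: [645.8, 226.4, 166.3]
orientation: [180.0, -0.0, -179.8]
ft_force: [-0.1, -0.4, -1.0]
width: 32.8
gripper_force: 59.9
q [5.690443e+02 1.484562e+02 1.744300e+00 1.457500e+00 2.240000e-02] rms 0.46
22.05 [645.8 226.4 166.3] mark [645.1 227.9] w 0.899
[-0.021, -0.02],[-0.018, -0.025],[-0.015, -0.027],[-0.012, -0.028],[-0.009, -0.029],[-0.006, -0.03],[-0.002, -0.03],[0.001, -0.03]
cmd end [678.6, 138.8]
```

```bash
python3 -m pendant '[{"slide":[-0.021,-0.021,0],"twist":0},{"slide":[-0.018,-0.025,0],"twist":0},{"slide":[-0.015,-0.027,0],"twist":0},{"slide":[-0.012,-0.028,0],"twist":0},{"slide":[-0.009,-0.029,0],"twist":0},{"slide":[-0.006,-0.03,0],"twist":0},{"slide":[-0.002,-0.03,0],"twist":0},{"slide":[0.001,-0.03,0],"twist":0}]' -1
python3 - <<'E'
from fit import *
print(mark("scene")[0])
E
python3 plan.py - 8
```

```text
clock: 23.05
ee_pos: [678.2, 138.2, 166.3]
orientation: [180.0, -0.0, -179.8]
ft_force: [1.1, -0.4, -1.9]
width: 32.7
gripper_force: 59.9
[(23.05, 79, array([680.3, 137.6]), -0.09, np.float64(115.8))]
q [5.690443e+02 1.484562e+02 1.744300e+00 1.457500e+00 2.240000e-02] rms 0.46
23.1 [678.3 135.7 166.3] mark [678.2 135.1] w 0.871
[0.006, -0.033],[0.009, -0.029],[0.011, -0.027],[0.015, -0.026],[0.017, -0.024],[0.019, -0.022],[0.021, -0.019],[0.024, -0.018]
cmd end [629.5, 56.5]
```

```bash
python3 -m pendant '[{"slide":[0.006,-0.033,0],"twist":0},{"slide":[0.009,-0.029,0],"twist":0},{"slide":[0.011,-0.027,0],"twist":0},{"slide":[0.015,-0.026,0],"twist":0},{"slide":[0.017,-0.024,0],"twist":0},{"slide":[0.019,-0.022,0],"twist":0},{"slide":[0.021,-0.019,0],"twist":0},{"slide":[0.024,-0.018,0],"twist":0}]' -1; python3 plan.py - 8
```

```text
clock: 24.1
ee_pos: [629.1, 59.3, 166.3]
orientation: [180.0, 0.0, -179.8]
ft_force: [0.5, 0.3, -1.6]
width: 32.7
gripper_force: 59.9
q [5.690443e+02 1.484562e+02 1.744300e+00 1.457500e+00 2.240000e-02] rms 0.46
24.1 [629.1  59.3 166.3] mark [630.3  57.1] w 0.845
[0.024, -0.021],[0.026, -0.012],[0.027, -0.009],[0.028, -0.006],[0.029, -0.004],[0.028, 0.0],[0.028, 0.003],[0.028, 0.005]
cmd end [541.9, 41.7]
```

```bash
python3 -m pendant '[{"slide":[0.024,-0.021,0],"twist":0},{"slide":[0.026,-0.012,0],"twist":0},{"slide":[0.027,-0.009,0],"twist":0},{"slide":[0.028,-0.006,0],"twist":0},{"slide":[0.029,-0.004,0],"twist":0},{"slide":[0.028,0,0],"twist":0},{"slide":[0.028,0.003,0],"twist":0},{"slide":[0.028,0.005,0],"twist":0}]' -1
python3 - <<'E'
from fit import *
print(mark("scene")[0])
E
python3 plan.py - 8
```

```text
clock: 25.1
ee_pos: [541.8, 42.0, 166.3]
orientation: [180.0, 0.0, -179.8]
ft_force: [0.0, 0.9, -1.9]
width: 33.1
gripper_force: 59.9
[(25.1, 80, array([544.6,  40. ]), -1.758, np.float64(109.9))]
q [5.690443e+02 1.484562e+02 1.744300e+00 1.457500e+00 2.240000e-02] rms 0.46
25.15 [540.4  42.3 166.2] mark [538.4  42.8] w 0.818
[0.034, 0.011],[0.025, 0.012],[0.024, 0.015],[0.022, 0.016],[0.02, 0.019],[0.018, 0.021],[0.016, 0.022],[0.014, 0.024]
cmd end [471.2, 98.3]
```

```bash
python3 -m pendant '[{"slide":[0.032,0.01,0],"twist":0},{"slide":[0.025,0.012,0],"twist":0},{"slide":[0.024,0.015,0],"twist":0},{"slide":[0.022,0.016,0],"twist":0},{"slide":[0.02,0.019,0],"twist":0},{"slide":[0.018,0.021,0],"twist":0},{"slide":[0.016,0.022,0],"twist":0},{"slide":[0.014,0.024,0],"twist":0}]' -1
python3 -m pendant '[{"slide":[0,0,-0.06],"twist":0},{"slide":[0,0,-0.06],"twist":0},{"slide":[-0.02,-0.06,0],"twist":0},{"slide":[-0.03,-0.12,0],"twist":0},{"slide":[-0.03,-0.12,0],"twist":0},{"slide":[-0.04,-0.12,0],"twist":0},{"slide":[-0.04,-0.12,0],"twist":0},{"slide":[-0.04,-0.12,0],"twist":0}]' -1
python3 -m pendant '[{"slide":[-0.016,-0.08,0],"twist":0},{"slide":[0,-0.02,0],"twist":0},{"slide":[0,0,0],"twist":0},{"slide":[0,0,0],"twist":0}]' -1
python3 - <<'E'
from h import *
o=ctrl.get_obs(); print(o["ee_pos"])
# dock circle in wrist view, where the nose hides little
c=ctrl.read_camera("wrist"); t=ctrl.read_camera("top"); cv2.imwrite("pics/w6.png",c["color"][...,::-1]); print(ctrl.get_obs()["ee_pos"])
E
```

```text
clock: 26.15
ee_pos: [473.6, 97.8, 166.3]
orientation: [180.0, 0.0, -179.8]
ft_force: [0.6, -0.0, -1.4]
width: 33.3
gripper_force: 59.9
clock: 27.15
ee_pos: [555.4, -167.5, 214.3]
orientation: [180.0, 0.0, -179.8]
ft_force: [1.5, 1.4, -1.2]
width: 32.8
gripper_force: 59.9
clock: 27.65
ee_pos: [561.5, -204.7, 214.2]
orientation: [179.9, -0.0, -179.7]
ft_force: [0.6, 0.4, -2.0]
width: 32.7
gripper_force: 60.0
[ 561.51426696 -204.7084632   214.18634891]
[ 561.59796385 -204.94866005  214.38746364]
```

View pics/w6.png

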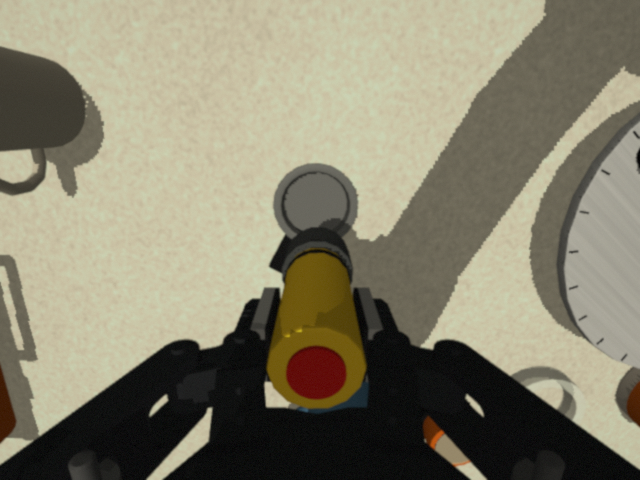

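The dock is in view, with its rim centred at about (316,203) and spanning 275–357 × 163–243. I'll cast that to get its centre.

Run:
```python
from h import *
c=ctrl.read_camera("wrist"); print(onz(c,316,203,22),onz(c,317.5,203,22),onz(c,275,203,22),onz(c,357,203,22),onz(c,316,163,22))
o=ctrl.get_obs(); print(o["clock"],o["ee_pos"])
```

```text
[ 549.24758812 -205.02281327] [ 549.24175525 -203.63547871] [ 549.39130399 -242.95256623] [ 549.07340839 -167.07880153] [ 512.8826892  -205.18340035]
27.8 [ 561.59891032 -205.23653101  214.41305761]
```

Run:
```python
from h import *
t=ctrl.read_camera("top"); print("top",onz(t,388.3,258.3,22),onz(t,388.3,258.3,0))
c=ctrl.read_camera("wrist"); g=cv2.cvtColor(c["color"],cv2.COLOR_RGB2GRAY)
print(g[160:240:2,316].tolist()); print(g[203,266:366:2].tolist())
```

```text
top [ 553.34013817 -205.04655731] [ 555.58562473 -208.73793517]
[199, 183, 110, 107, 104, 90, 60, 90, 104, 102, 103, 102, 102, 102, 102, 103, 103, 102, 103, 102, 103, 102, 104, 104, 103, 103, 103, 102, 103, 103, 103, 103, 103, 95, 35, 28, 33, 29, 30, 30]
[201, 202, 199, 195, 144, 104, 101, 99, 65, 53, 98, 103, 103, 103, 102, 103, 103, 102, 102, 103, 102, 102, 102, 103, 104, 103, 104, 102, 103, 104, 102, 103, 104, 104, 105, 103, 102, 103, 101, 103, 99, 61, 61, 98, 101, 101, 136, 192, 194, 191]
```

```bash
python3 -m pendant '[{"slide":[0.019,0,0.06],"twist":0},{"slide":[0,0,0.08],"twist":0},{"slide":[0,0,0.08],"twist":0},{"slide":[0,0,0.05],"twist":0},{"slide":[0,0,0.012],"twist":0},{"slide":[0,0,0],"twist":0},{"slide":[0,0,0],"twist":0}]' -1
python3 -m pendant '[{"slide":[0,0,0.007],"twist":0},{"slide":[0,0,0.005],"twist":0},{"slide":[0,0,0.005],"twist":0},{"slide":[0,0,0.004],"twist":0},{"slide":[0,0,0],"twist":0},{"slide":[0,0,0],"twist":0}]' -1
```

```text
clock: 28.78
ee_pos: [554.5, -206.8, 102.6]
orientation: [-180.0, 0.1, -179.8]
ft_force: [0.9, 0.7, -2.2]
width: 32.6
gripper_force: 60.0
clock: 29.52
ee_pos: [553.8, -206.6, 93.1]
orientation: [180.0, 0.0, -179.8]
ft_force: [0.2, -0.2, -2.1]
width: 32.9
gripper_force: 60.0
```

```bash
python3 -m pendant '[{"slide":[0,0,0.003],"twist":0},{"slide":[0,0,0.002],"twist":0},{"slide":[0,0,0.001],"twist":0},{"slide":[0,0,0],"twist":0},{"slide":[0,0,0],"twist":0}]' -1
```

```text
clock: 30.15
ee_pos: [553.9, -206.6, 90.9]
orientation: [180.0, 0.0, -179.8]
ft_force: [-1.1, 1.0, 3.3]
width: 32.9
gripper_force: 60.0
```

It has touched the dock floor, so I'll release and rise.

```bash
python3 -m pendant '[{"slide":[0,0,0],"twist":0},{"slide":[0,0,0],"twist":0},{"slide":[0,0,0],"twist":0},{"slide":[0,0,0],"twist":0},{"slide":[0,0,0],"twist":0},{"slide":[0,0,0],"twist":0}]' 1
python3 -m pendant '[{"slide":[0,0,-0.04],"twist":0},{"slide":[0,0,-0.08],"twist":0},{"slide":[0,0,-0.1],"twist":0},{"slide":[0,0,-0.1],"twist":0},{"slide":[0,0,0],"twist":0},{"slide":[0,0,0],"twist":0}]' 1
python3 - <<'E'
from h import *
c=ctrl.read_camera("wrist"); cv2.imwrite("pics/w7.png",c["color"][...,::-1])
b=blobs(c,(0,150,90),(6,255,255),None,10)+blobs(c,(174,150,90),(180,255,255),None,10)
print([(x[0],onz(c,*x[1:],118)) for x in b[:3]])
E
```

```text
clock: 30.9
ee_pos: [553.8, -206.6, 90.7]
orientation: [180.0, 0.0, -179.8]
ft_force: [0.8, -1.0, -0.3]
width: 85.3
gripper_force: 0.0
clock: 31.65
ee_pos: [553.6, -206.5, 219.1]
orientation: [180.0, 0.0, -179.8]
ft_force: [0.3, -0.1, -0.7]
width: 85.2
gripper_force: 0.0
[(565, array([ 553.59248638, -205.94026806]))]
```

View pics/w7.png

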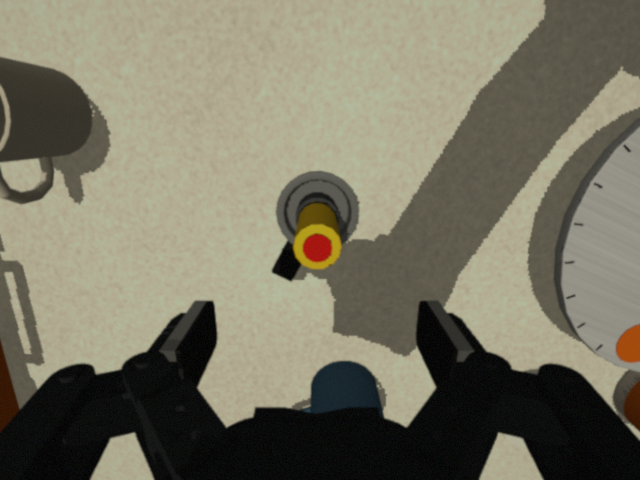

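The reader stands upright in the dock, with its red dot at (317,247) and the ring around it at (317,212). The gripper is clear, so I'm handing in.

```bash
python3 -c "
from station import ctrl
print(ctrl.close_job())"
```

```text
the job is handed in; nothing more can be done
None
```

The job is handed in at about 32 s of the 64 s: I held the reader over the orange mark for about 8 s while the turntable coasted from about 1.0 down to 0.8 rad/s (6 to 8 s a turn), then stood it upright in its dock and let go. Right after the push it ran faster than asked, at about 1.4 to 1.45 rad/s (4.3 to 4.5 s a turn), so I waited for it to slow before tracking; no verdict came back at hand-in.

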